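# Seat the tube plate on the shaker's locating pins

### The arm

A 7-joint arm with a two-finger parallel gripper is mounted at the origin on the work surface. World frame = base frame: x ahead of the robot, y to its left, z up, the work surface at z = 0. Lengths are in mm, angles in rad, forces in N, time in s.
With the tool pointing down it reaches from about 425 to 875 mm from the base axis. Payload 4.7 kg.
Tool frame: the origin (TCP) lies midway between the tips of the shut fingers; the grasp point (between the pads) lies 19 mm behind it; z points along the fingers, y is the direction in which the jaws open and shut (so a half turn about z gives the same grasp; the last joint's range is limited). The gripper opens to 87 mm and grips with 3 to 60 N. Pads are 19 mm wide; open, the fingers measure 117 mm over their backs; the gripper's body (75 mm by 190 mm) begins 51 mm behind the grasp point.
Start: joints at [1.172, 0.321, -0.07, 1.45, 0.023, 1.371, -0.057], TCP at [260.747, -595.43, 222.587] pointing down, gripper open.
Joint ranges: [-2.86, 2.86], [-0.3, 2.09], [-1.38, 1.24], [0.06, 2.45], [-1.56, 4.7], [0.09, 2.05], [-2.69, 2.69]. Speed limits (rad/s): [2.57, 2.57, 3.14, 3.14, 3.14, 3.14, 3.14].

### API

Orientations are given as a rotation vector (axis times angle).
In Python, from station import bot gives the robot as it stands. The module is installed in compiled form; this text tells all that it offers.
- The arm moves only by the shell command python3 -m inch 'ROWS' [FORCE]. ROWS is JSON, a list of rows, each an object of numbers: "grip": the closure in counts, from 0 (fully open) to 255 (shut); "tx", "ty", "tz": the shift along the tool's x, y, z in cm; "ax", "ay", "az": the turn, a rotation vector about the tool's x, y, z in degrees. A call has exactly 5 rows; each row shifts and turns the commanded pose from where the row before left it, along the tool's axes as they then stand; what a row does not reach is not made up. A row lasts 1/8 s, in which the tool goes at most 62.5 mm and 10.7 degrees, less where a joint would pass 70% of its speed; a pose out of reach is approached as far as the arm can. A call with a gripper value outside its range is refused whole. The fingers move at their own pace and stop on an object; FORCE is the grip in N (left out, the last holds). Time passes only in rows, so rows that do not move let the fingers close, or fill a call up. It gives the time, the measured TCP pose, the force and the opening at its end, in the units of the state.
- bot.state(): the state, without advancing time (a new reading comes with each control period).
- bot.read_camera(name): name is "side" or "top" or "wrist"; returns a dict with "color" (420x560x3 uint8, red, green, blue), "fx", "fy", "cx", "cy" (pixels), "distortion" ([k1, k2, p1, p2, k3] as OpenCV has them; the pictures are not rectified), "world_from_camera" (4x4, takes a point from camera to world coordinates). Camera axes: x right, y down, z forward; pixel columns grow to the right and rows downward; lengths in mm; the calibration is good to about 2 mm. A picture is of the moment at which its call begins. There is no depth.
- bot.finish_job(): hands the job in, once; it reports no verdict.
The state is a dict: "time_s": time; "q": joint angles; "qvel": joint speeds; "tau": joint torques, N m; "eef_pos": TCP position; "tcp_rot": TCP orientation; "wrist_force": force on the tool from outside, world axes, zero at the start; "ft_torque": the same for the moment, N m; "gripper_width": opening from 0.0 (shut) to 1.0 (fully open).
Only numpy, scipy, OpenCV 4.12 (cv2) and the standard library are available. Lean on these libraries where they do the work, as an engineer would, in place of code of your own. Each camera call takes 0.05 s, during which the arm holds its last target.

### The job

The drilled aluminium tube plate on the bench shaker is riding up on the platform's two locating pins. With the fingertips, gently nudge it sideways along its channel until both of its locating holes drop over the pins and it lies flat on the platform. Only push it, never lift it; leave the things standing around the shaker alone, and finish with the hand clear of everything.

Things in the scene. Friction and masses are not known exactly. Their poses are not given: they have to be found in the camera images.
- shaker: Fixed bench shaker, white housing 220 x 270 mm (x, y), 58 mm high, with a dark steel platform on top. Origin: centre of its underside, on the bench; z up; y runs along the platform's channel.
- seat (a point): Centre of the platform floor, 75 mm above the shaker's origin, same axes: where the seated plate's origin belongs, axes parallel. Floor 108 x 260 mm (x, y), open at both y ends. Guide rails along y, 7 mm thick, 220 mm long, centred, stand on it with inner faces at x = -46.5 (8 mm high) and +46.5 mm (14 mm high).
- pin_right (a point): Foot of the fixed steel locating pin at (30, -50, 0) mm from seat. Pin 8 mm in diameter, 8 mm high, its top 3 mm tapering to 4 mm.
- pin_left (a point): Foot of the other, equal locating pin, at (30, +50, 0) mm from seat.
- plate: Loose aluminium plate 90 x 170 x 6 mm (x, y, z), 0.15-0.31 kg, with 12 mm through-holes at (30, -50), (30, +50) mm; its 24 smaller grey wells are blind. Origin: centre of its underside. Starts 12-28 mm off seat along y, either way: -x edge on the floor, far side up on the pins, leaning 0.107 rad. Slides with 1.5 mm play per rail; pushed slowly (15 mm/s) it falls over the pins, which then stop it.
- jar: Loose amber glass jar with metal cap, 64 mm in diameter, 85 mm high, on the bench beyond the shaker (+x side). Origin: centre of its underside. Leave alone.
- tip_box: Loose purple pipette-tip box 85 x 120 x 58 mm, on the bench beyond the shaker (+x side). Origin: centre of its underside. Leave alone.
- tube_rack: Loose white tube rack 90 x 60 x 28 mm with three red-capped tubes standing to 65 mm, on the bench past the shaker's +y end. Origin: centre of its underside. Leave alone.

How it is judged (in metres and radians):
At the end, for the whole second after the job is handed in: The plate lies flat on the platform floor (underside within 1.5 mm of it, lean under 0.02 rad), within 4 mm of its seated place and 0.06 rad of square, so that both holes are over the pins, and at rest (horizontal distance between plate and shaker below 0.004 m and z of plate in the frame of shaker between 0.0735 and 0.0765 m and angle between plate's own z axis and vertical below 0.02 rad and angle between the y axis of plate and the y axis of shaker, either way round below 0.06 rad and linear speed of plate below 0.01 m/s); the robot touches nothing.
It fails at once if the plate is lifted: its centre more than 10 mm above the platform floor (z of plate in the frame of shaker above 0.085 m).
It fails at once if the plate is tipped more than 0.2 rad (angle between plate's own z axis and vertical above 0.2 rad).
It fails at once if the plate is pushed or pressed harder than 30 N (contact force between any of the arm, the fingers and plate above 30 N).
It fails at once if the jar, tip box or tube rack is moved more than 15 mm or tipped (distance of any of jar, tip_box, tube_rack from where it was at the start of the episode above 0.015 m or angle between any of jar, tip_box, tube_rack's own z axis and vertical above 0.2 rad).
It also fails if it takes over 35 s, if anything falls off the work surface, if the arm or the gripper's body presses on something with over 40 N, if the wrist force passes 120 N, or if a joint passes its speed limit or range.

## Working session

There is one attempt and no reset: what is moved stays moved. The work goes in short steps, Python scripts to look and compute and a shell command to move; the robot and the scene stay as the last step left them, time stands still between calls to the robot, and variables do not carry over. Pictures are saved under pics/ and viewed, and the job is handed in when it is done.

```bash
mkdir -p pics; python3 - <<'E'
from station import bot
import cv2
s=bot.state();print({k:s[k] for k in('time_s','eef_pos','tcp_rot','wrist_force','gripper_width')})
for n in('side','top','wrist'):
    c=bot.read_camera(n);cv2.imwrite(f'pics/{n}0.png',c['color'][:,:,::-1]);print(n,c['fx'],c['cx'],c['cy'],c['distortion'],c['world_from_camera'])
E
```

```text
{'time_s': 0.0, 'eef_pos': array([ 260.48179012, -594.89931511,  221.44295646]), 'tcp_rot': array([-3.07305628e+00, -6.43447161e-01,  7.92760641e-04]), 'wrist_force': array([ 0.55613493, -0.57312714, -0.09089886]), 'gripper_width': 0.994800907760053}
side 447.35759903561876 275.9595886805813 207.50511335761908 [-0.0158181  0.         0.         0.         0.       ] [[-9.35963723e-01 -2.22661715e-01  2.72752029e-01  3.59606643e+02]
 [-3.52069465e-01  6.01437400e-01 -7.17161171e-01  8.07714631e+02]
 [-4.35893426e-03 -7.67264501e-01 -6.41315979e-01  7.08002253e+02]
 [ 0.00000000e+00  0.00000000e+00  0.00000000e+00  1.00000000e+00]]
top 409.88538558354503 272.0755630491156 211.0725726875407 [0.00676928 0.         0.         0.         0.        ] [[ 1.87157116e-02 -9.83125168e-01  1.81974243e-01  5.13839361e+02]
 [-9.99824815e-01 -1.83581639e-02  3.64919711e-03  1.02210084e+02]
 [-2.46904529e-04 -1.82010662e-01 -9.83296526e-01  7.99068339e+02]
 [ 0.00000000e+00  0.00000000e+00  0.00000000e+00  1.00000000e+00]]
wrist 350.8546785362323 278.37796958989924 215.7085314860722 [-0.0450631  0.         0.         0.         0.       ] [[ 4.01202686e-01 -8.82012525e-01 -2.47164540e-01  3.26645885e+02]
 [-9.15988514e-01 -3.86674850e-01 -1.06993465e-01 -5.64899241e+02]
 [-1.20273491e-03  2.69325946e-01 -9.63048331e-01  3.83728783e+02]
 [ 0.00000000e+00  0.00000000e+00  0.00000000e+00  1.00000000e+00]]
```

View pics/side0.png

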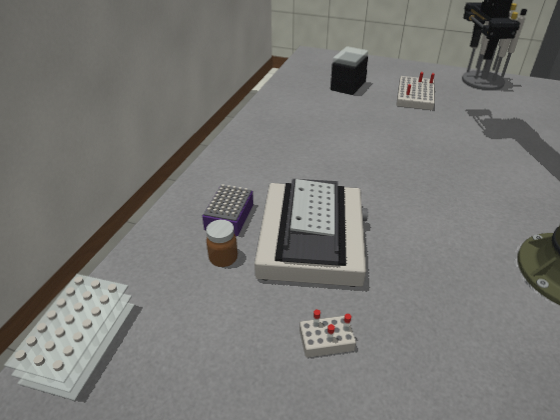

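View pics/top0.png

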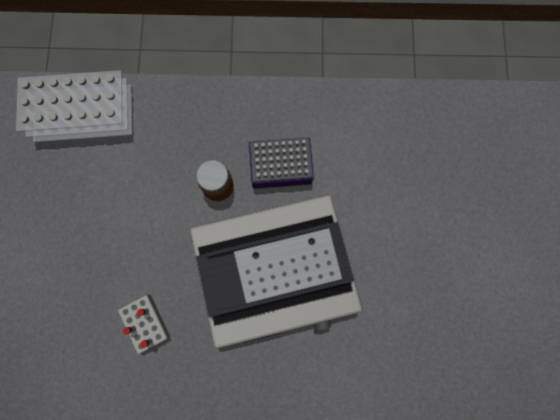

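The top view shows the shaker at about (275,270) px, with the plate (250–340, 235–300) shifted towards the image right, which is −y. The holes are at (256,255) and (312,241), and the rack is at the left (+y) end. Next I'll measure these.

```bash
python3 - <<'E'
from station import bot
import cv2
c=cv2.imread('pics/top0.png');cv2.imwrite('pics/topz.png',cv2.resize(c[195:350,185:365],None,fx=4.4,fy=3.8*1.158*.0+4.4*0.88,interpolation=2)[:600] if 0 else cv2.resize(c[200:350,180:365],(740,600),interpolation=2))
c=cv2.imread('pics/side0.png');cv2.imwrite('pics/sidez.png',cv2.resize(c[170:290,240:390],(750,600),interpolation=2))
E
```

```text
(no output)
```

View pics/topz.png

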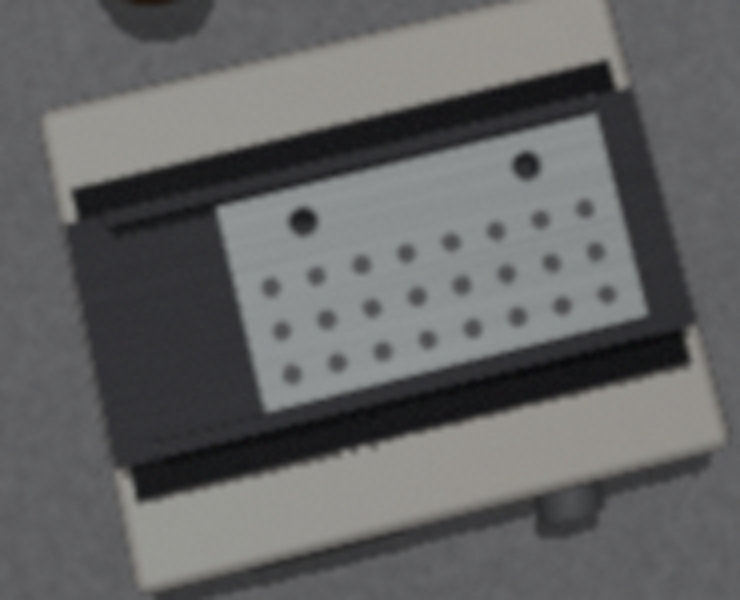

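View pics/sidez.png

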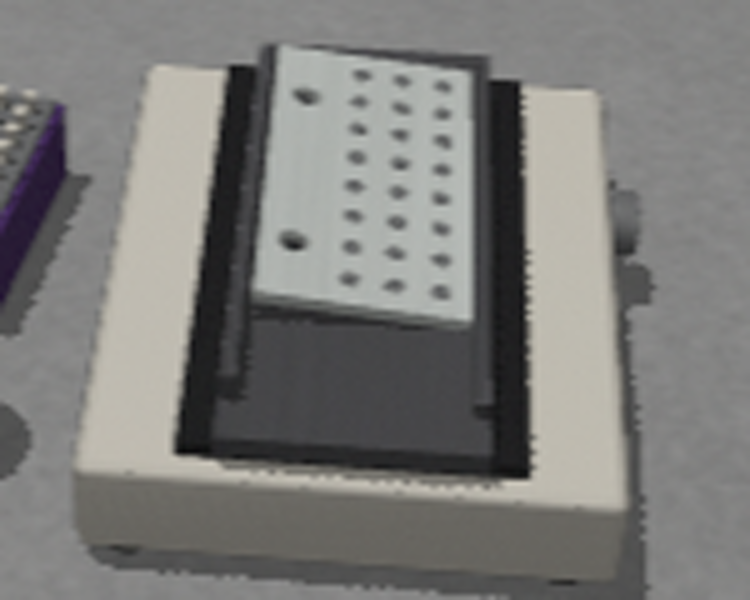

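```bash
cat > h.py <<'E'
import numpy as np,cv2
def ray(c,uv,z):
    K=np.array([[c['fx'],0,c['cx']],[0,c['fy'],c['cy']],[0,0,1]])
    n=cv2.undistortPoints(np.array(uv,float).reshape(-1,1,2),K,np.array(c['distortion'])).reshape(-1,2)
    T=np.array(c['world_from_camera']);d=np.c_[n,np.ones(len(n))]@T[:3,:3].T;o=T[:3,3]
    z=np.broadcast_to(z,len(n));return o+d*((z-o[2])/d[:,2])[:,None]
E
python3 - <<'E'
from station import bot
from h import *
np.set_printoptions(precision=1,suppress=True)
c=bot.read_camera('top')
f=lambda p:np.array(p)/4.+[180,200]-.375
P=ray(c,f([(68,228),(632,90),(693,325),(118,465)]),75.)   # +x+y,+x-y,-x-y,-x+y
Q=ray(c,f([(217,205),(598,113),(648,317),(265,412)]),[90.6,90.6,81,81])
H=ray(c,f([(303,221),(526,165)]),88.7)
W=ray(c,f([(45,115),(605,-8),(725,440),(145,588)]),58.)
print('plat',P,'side',[np.linalg.norm(P[i]-P[(i+1)%4]) for i in range(4)]);print('plate',Q,[np.linalg.norm(Q[i]-Q[(i+1)%4]) for i in range(4)]);print('holes',H)
y=(P[0]-P[1]+P[3]-P[2])[:2];y/=np.linalg.norm(y);x=np.array([y[1],-y[0]])
s=P.mean(0)[:2];print('seat',s,'yaw',np.arctan2(y[1],y[0])-np.pi/2,'y',y,'x',x)
print('housing ctr',W.mean(0),[np.linalg.norm(W[i]-W[(i+1)%4]) for i in range(4)])
for n,A in(('plat',P),('plate',Q),('holes',H)):print(n,np.c_[(A[:,:2]-s)@x,(A[:,:2]-s)@y])
T=bot.read_camera('wrist')['world_from_camera']
d=bot.state();print(d['eef_pos'],cv2.Rodrigues(d['tcp_rot'])[0])
print('tcp in seat',(d['eef_pos'][:2]-s)@x,(d['eef_pos'][:2]-s)@y)
E
```

```text
plat [[563.8 236.1  75. ]
 [629.9 -12.6  75. ]
 [526.9 -38.   75. ]
 [463.1 209.4  75. ]] side [np.float64(257.3704672108155), np.float64(106.12129308682867), np.float64(255.515080321751), np.float64(104.2093622472351)]
plate [[573.8 169.5  90.6]
 [617.    4.8  90.6]
 [529.8 -17.5  81. ]
 [486.7 146.7  81. ]] [np.float64(170.25151216663795), np.float64(90.48749764140214), np.float64(169.79196585050803), np.float64(90.60387898316004)]
holes [[567.8 132.3  88.7]
 [593.9  36.   88.7]]
seat [546.   98.7] yaw 0.2560199711103248 y [-0.3  1. ] x [1.  0.3]
housing ctr [545.7  98.1  58. ] [np.float64(263.1986056567384), np.float64(207.1115518400975), np.float64(261.0582938763819), np.float64(212.72987922945072)]
plat [[  52.1  128.4]
 [  53.1 -129. ]
 [ -53.1 -127.5]
 [ -52.1  128. ]]
plate [[  44.9   61.4]
 [  45.  -108.9]
 [ -45.  -108.4]
 [ -45.2   61.4]]
holes [[ 29.6  26.9]
 [ 30.5 -72.8]]
[ 260.6 -595.2  222. ] [[ 0.9  0.4 -0. ]
 [ 0.4 -0.9  0. ]
 [-0.  -0.  -1. ]]
tcp in seat -451.777907423829 -599.035715845279
```

```bash
cat > st.py <<'E'
from station import bot
from h import *
np.set_printoptions(precision=2,suppress=True)
s=np.array([546.,98.7]);a=.256;x=np.array([np.cos(a),np.sin(a)]);y=np.array([-x[1],x[0]])
d=bot.state();R=cv2.Rodrigues(d['tcp_rot'])[0];p=d['eef_pos']
print('t',d['time_s'],'local',(p[:2]-s)@x,(p[:2]-s)@y,p[2],'az needed',np.degrees(np.arctan2(R[1,0],R[0,0])-a),'tilt',R[:,2],'w',d['wrist_force'],d['gripper_width'])
E
python3 st.py
```

```text
t 0.25 local -451.80291871174296 -599.0197597174702 222.02164468256728 az needed 8.98299971100109 tilt [-0.  0. -1.] w [ 0.58 -0.04  0.85] 0.9985262922500263
```

```bash
python3 -m inch '[{"grip":255,"az":9},{"grip":255,"tx":3.8,"ty":-3.8},{"grip":255,"tx":3.8,"ty":-3.8},{"grip":255,"tx":3.8,"ty":-3.8},{"grip":255,"tx":3.8,"ty":-3.8}]' 40; python3 st.py
```

```text
t 0.25 local -451.80291871174296 -599.0197597174702 222.02164468256728 az needed 8.98299971100109 tilt [-0.  0. -1.] w [ 0.58 -0.04  0.85] 0.9985262922500263$[0]: bad value
```

```bash
python3 -m inch '[{"grip":255,"tx":0,"ty":0,"tz":0,"ax":0,"ay":0,"az":9},{"grip":255,"tx":3.8,"ty":-3.8,"tz":0,"ax":0,"ay":0,"az":0},{"grip":255,"tx":3.8,"ty":-3.8,"tz":0,"ax":0,"ay":0,"az":0},{"grip":255,"tx":3.8,"ty":-3.8,"tz":0,"ax":0,"ay":0,"az":0},{"grip":255,"tx":3.8,"ty":-3.8,"tz":0,"ax":0,"ay":0,"az":0}]' 40; python3 st.py
```

```text
time_s: 0.88
eef_pos: [370.1, -408.3, 222.6]
tcp_rot: [3.116, 0.401, 0.0]
wrist_force: [0.1, -0.0, -0.7]
gripper_width: 0.517
t 0.875 local -298.5747413705585 -445.92951878905285 222.59148253422384 az needed -0.01754976501619222 tilt [ 0. -0. -1.] w [ 0.1  -0.01 -0.73] 0.517194178937462
```

```bash
python3 -m inch '[{"grip":255,"tx":3.8,"ty":-3.8,"tz":0,"ax":0,"ay":0,"az":0},{"grip":255,"tx":3.8,"ty":-3.8,"tz":0,"ax":0,"ay":0,"az":0},{"grip":255,"tx":3.8,"ty":-3.8,"tz":0,"ax":0,"ay":0,"az":0},{"grip":255,"tx":3.8,"ty":-3.8,"tz":0,"ax":0,"ay":0,"az":0},{"grip":255,"tx":3.8,"ty":-3.8,"tz":0,"ax":0,"ay":0,"az":0}]'; python3 -m inch '[{"grip":255,"tx":3.8,"ty":-3.7,"tz":2,"ax":0,"ay":0,"az":0},{"grip":255,"tx":3.8,"ty":-3.7,"tz":2,"ax":0,"ay":0,"az":0},{"grip":255,"tx":3.5,"ty":-3.5,"tz":2,"ax":0,"ay":0,"az":0},{"grip":255,"tx":0,"ty":0,"tz":4,"ax":0,"ay":0,"az":0},{"grip":255,"tx":0,"ty":0,"tz":2,"ax":0,"ay":0,"az":0}]';python3 st.py; python3 - <<'E'
from station import bot
import cv2
for n in('side','top','wrist'):
    cv2.imwrite(f'pics/{n}1.png',bot.read_camera(n)['color'][:,:,::-1])
E
```

```text
time_s: 1.5
eef_pos: [505.8, -176.5, 222.7]
tcp_rot: [3.115, 0.4, 0.001]
wrist_force: [0.6, -0.2, -0.4]
gripper_width: 0.022
time_s: 2.12
eef_pos: [583.6, -44.2, 100.2]
tcp_rot: [-3.115, -0.402, 0.005]
wrist_force: [-0.5, -0.4, -0.2]
gripper_width: 0.006
t 2.125 local 0.21891254906661317 -147.73545958589008 100.17450068284164 az needed 0.04267290678641286 tilt [-0.  0. -1.] w [-0.46 -0.36 -0.2 ] 0.006155242828863881
```

View pics/top1.png

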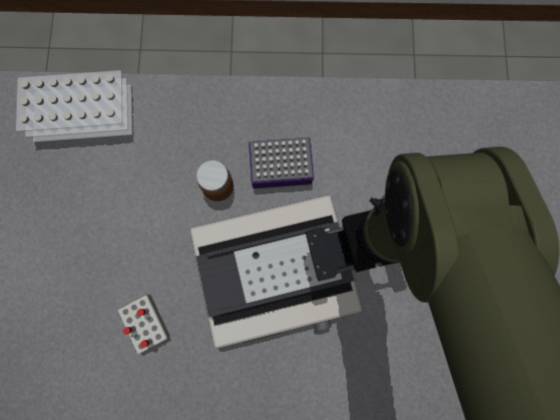

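View pics/wrist1.png

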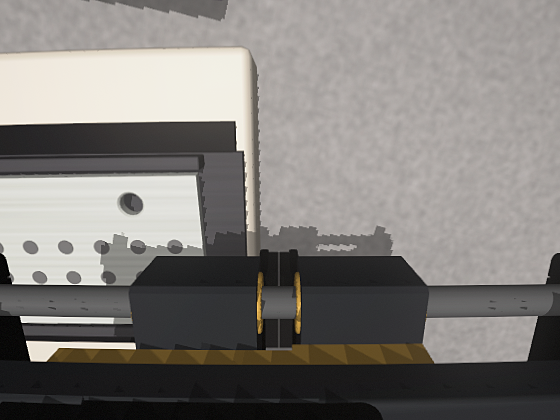

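View pics/side1.png

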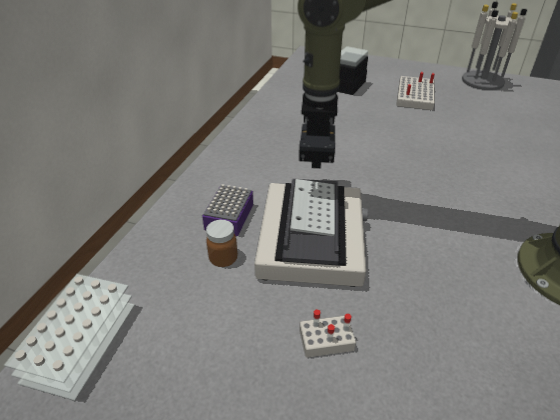

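```bash
python3 - <<'E'
import cv2
c=cv2.imread('pics/side1.png');cv2.imwrite('pics/sidez1.png',cv2.resize(c[90:240,230:390],(640,600),interpolation=2))
E
```

```text
(no output)
```

View pics/sidez1.png

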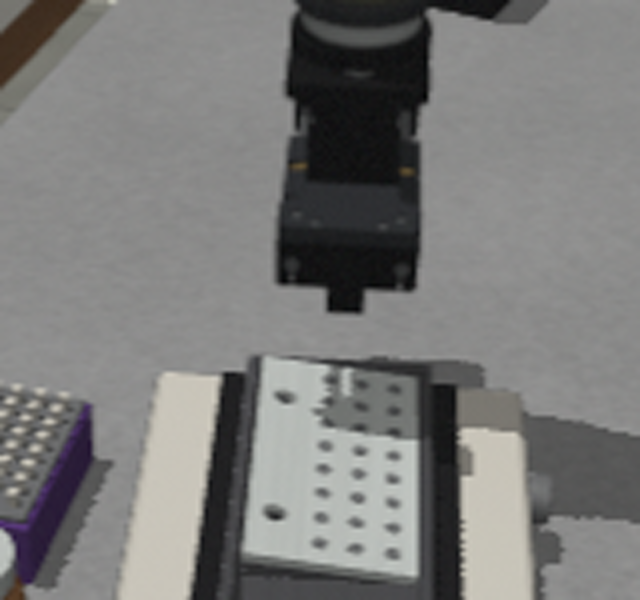

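The plate is unchanged and the shut fingers hang just past the −y end of the platform, at wrist px ~(280,300). They are clear of it, with the body about 70 mm above the tip. I'll descend to tip z≈78, just above the floor.

```bash
python3 -m inch '[{"grip":255,"tx":0,"ty":0,"tz":1.1,"ax":0,"ay":0,"az":0},{"grip":255,"tx":0.2,"ty":0,"tz":1.1,"ax":0,"ay":0,"az":0},{"grip":255,"tx":0,"ty":-0.5,"tz":0,"ax":0,"ay":0,"az":0},{"grip":255,"tx":0,"ty":-0.5,"tz":0,"ax":0,"ay":0,"az":0},{"grip":255,"tx":0,"ty":0,"tz":0,"ax":0,"ay":0,"az":0}]';python3 st.py;python3 st.py; python3 - <<'E'
from station import bot
import cv2
c=bot.read_camera('side')['color'][:,:,::-1];cv2.imwrite('pics/sidez2.png',cv2.resize(c[120:240,250:390],(700,600),interpolation=2))
cv2.imwrite('pics/wrist2.png',bot.read_camera('wrist')['color'][:,:,::-1])
E
```

```text
time_s: 2.9
eef_pos: [584.5, -33.4, 81.0]
tcp_rot: [3.116, 0.403, 0.001]
wrist_force: [0.6, 0.1, -0.6]
gripper_width: 0.008
t 2.9 local 3.823918982335628 -137.50753513724803 80.99388409612219 az needed 0.06305483576079586 tilt [ 0.  0. -1.] w [ 0.6   0.15 -0.62] 0.007606166659009787
t 2.9 local 3.823918982335628 -137.50753513724803 80.99388409612219 az needed 0.06305483576079586 tilt [ 0.  0. -1.] w [ 0.6   0.15 -0.62] 0.007606166659009787
```

View pics/sidez2.png

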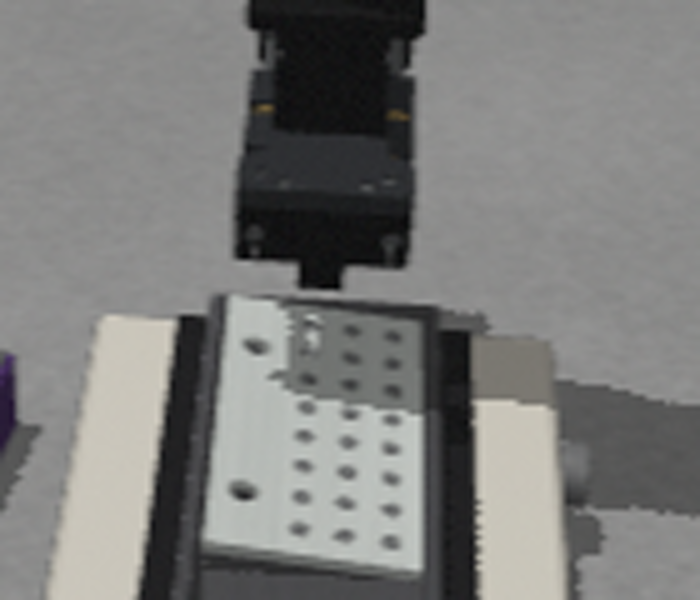

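View pics/wrist2.png

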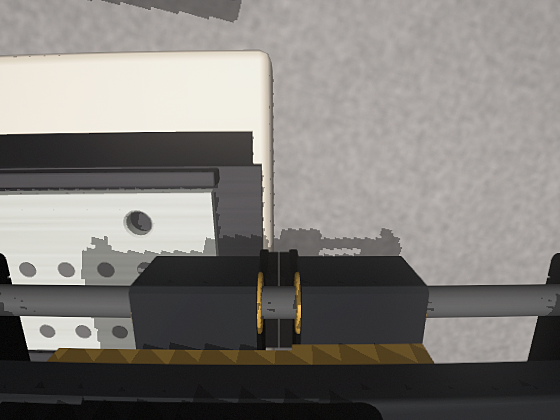

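```bash
python3 st.py; python3 -m inch '[{"grip":255,"tx":0,"ty":0,"tz":0.25,"ax":0,"ay":0,"az":0},{"grip":255,"tx":0,"ty":-0.3,"tz":0,"ax":0,"ay":0,"az":0},{"grip":255,"tx":0,"ty":-0.3,"tz":0,"ax":0,"ay":0,"az":0},{"grip":255,"tx":0,"ty":-0.2,"tz":0,"ax":0,"ay":0,"az":0},{"grip":255,"tx":0,"ty":0,"tz":0,"ax":0,"ay":0,"az":0}]';python3 - <<'E'
from station import bot
import numpy as np
z=[]
for i in range(4): bot.read_camera('top'); z.append(bot.state()['eef_pos'])
print(np.round(z,2))
E
python3 st.py
```

```text
t 3.0 local 3.6255369200976877 -138.31379466292768 80.88947903466237 az needed 0.010429523521155242 tilt [ 0. -0. -1.] w [-0.09  0.01  0.25] 0.0055791220210896966
time_s: 3.62
eef_pos: [582.3, -26.3, 78.1]
tcp_rot: [3.116, 0.401, 0.0]
wrist_force: [0.2, -0.0, 0.7]
gripper_width: 0.006
[[582.34 -26.53  78.09]
 [582.34 -26.63  78.07]
 [582.35 -26.71  78.06]
 [582.34 -26.72  78.03]]
t 3.825 local 3.398965853259899 -130.539406320492 78.0315980245165 az needed -0.024344904718899617 tilt [ 0. -0. -1.] w [-0.13  0.17 -0.63] 0.003497068116667523
```

```bash
cat > pl.py <<'E'
from st import *
def edge(cam,zf,tag=None):
    c=bot.read_camera(cam);T=np.linalg.inv(np.array(c['world_from_camera']))
    K=np.array([[c['fx'],0,c['cx']],[0,c['fy'],c['cy']],[0,0,1]])
    g=cv2.cvtColor(c['color'],cv2.COLOR_RGB2GRAY).astype(np.float32);out=[]
    yy=np.arange(40,110,.25)
    for lx in(-38,-25,-15,0,15,38):
        P=np.array([[*(s+lx*x+v*y),zf(lx)] for v in yy])
        uv,_=cv2.projectPoints(P,cv2.Rodrigues(T[:3,:3])[0],T[:3,3],K,np.array(c['distortion']))
        uv=uv.reshape(-1,2).astype(np.float32)
        v=cv2.remap(g,uv[:,0],uv[:,1],1).ravel()
        v=cv2.GaussianBlur(v.reshape(-1,1),(1,9),1).ravel()
        out.append(yy[np.argmin(np.diff(v))])
    if tag:cv2.imwrite(f'pics/{tag}.png',c['color'][:,:,::-1])
    return np.array(out)
import sys
for cam in('top','side'):
    print(cam,'raised +y edge minus 85:',edge(cam,lambda l:81+.107*(l+45))-85,'flat:',edge(cam,lambda l:81.)-85)
E
python3 pl.py
```

```text
t 3.825 local 3.398965853259899 -130.539406320492 78.0315980245165 az needed -0.024344904718899617 tilt [ 0. -0. -1.] w [-0.13  0.17 -0.63] 0.003497068116667523
top raised +y edge minus 85: [-23.   -22.75 -23.   -22.75 -23.5  -23.  ] flat: [-23.   -22.75 -22.75 -22.75 -22.25 -22.25]
side raised +y edge minus 85: [-25.75 -25.5  -43.75 -26.   -25.25 -24.5 ] flat: [-25.5  -28.5  -29.5  -31.25 -32.5  -34.75]
```

```bash
python3 -m inch '[{"grip":255,"tx":0,"ty":-0.2,"tz":0,"ax":0,"ay":0,"az":0},{"grip":255,"tx":0,"ty":-0.2,"tz":0,"ax":0,"ay":0,"az":0},{"grip":255,"tx":0,"ty":-0.2,"tz":0,"ax":0,"ay":0,"az":0},{"grip":255,"tx":0,"ty":-0.2,"tz":0,"ax":0,"ay":0,"az":0},{"grip":255,"tx":0,"ty":-0.2,"tz":0,"ax":0,"ay":0,"az":0}]';python3 pl.py
```

```text
time_s: 4.65
eef_pos: [579.7, -16.7, 78.0]
tcp_rot: [3.116, 0.401, -0.0]
wrist_force: [-0.2, -0.4, -0.4]
gripper_width: 0.01
t 4.65 local 3.4231314847793626 -120.17897232909765 78.03039706174324 az needed -0.006562356303606159 tilt [-0. -0. -1.] w [-0.24 -0.39 -0.41] 0.010264197423162345
top raised +y edge minus 85: [-23.   -22.75 -23.25 -22.75 -23.5  -23.  ] flat: [-23.   -22.75 -22.75 -22.75 -22.25 -22.25]
side raised +y edge minus 85: [-25.   -25.5  -43.75 -26.   -25.25 -24.5 ] flat: [-25.5  -28.5  -29.5  -31.25 -32.5  -34.75]
```

```bash
python3 -m inch '[{"grip":255,"tx":0,"ty":-0.18,"tz":0,"ax":0,"ay":0,"az":0},{"grip":255,"tx":0,"ty":-0.18,"tz":0,"ax":0,"ay":0,"az":0},{"grip":255,"tx":0,"ty":-0.18,"tz":0,"ax":0,"ay":0,"az":0},{"grip":255,"tx":0,"ty":-0.18,"tz":0,"ax":0,"ay":0,"az":0},{"grip":255,"tx":0,"ty":-0.18,"tz":0,"ax":0,"ay":0,"az":0}]';python3 pl.py
```

```text
time_s: 5.48
eef_pos: [577.5, -8.3, 78.0]
tcp_rot: [3.116, 0.4, -0.0]
wrist_force: [1.0, -0.7, 0.0]
gripper_width: 0.005
t 5.475 local 3.358621893401206 -111.48729775512508 78.03440028546916 az needed -0.02364572865314409 tilt [ 0. -0. -1.] w [ 1.   -0.72  0.02] 0.004849658389800574
top raised +y edge minus 85: [-17.5  -17.25 -18.   -17.5  -16.75 -16.  ] flat: [-16.75 -17.5  -16.   -15.5  -15.75 -15.25]
side raised +y edge minus 85: [-19.5  -20.25 -38.5  -20.5  -19.5  -18.5 ] flat: [-20.75 -22.25 -42.75 -25.5  -27.   -28.5 ]
```

```bash
python3 -m inch '[{"grip":255,"tx":0,"ty":-0.18,"tz":0,"ax":0,"ay":0,"az":0},{"grip":255,"tx":0,"ty":-0.18,"tz":0,"ax":0,"ay":0,"az":0},{"grip":255,"tx":0,"ty":-0.18,"tz":0,"ax":0,"ay":0,"az":0},{"grip":255,"tx":0,"ty":-0.18,"tz":0,"ax":0,"ay":0,"az":0},{"grip":255,"tx":0,"ty":-0.18,"tz":0,"ax":0,"ay":0,"az":0}]';python3 pl.py
```

```text
time_s: 6.3
eef_pos: [575.2, 0.6, 78.0]
tcp_rot: [3.116, 0.401, -0.0]
wrist_force: [-0.9, -0.8, 0.5]
gripper_width: 0.004
t 6.3 local 3.4021291490993804 -102.28122776110371 78.04085610573205 az needed -0.012745727462122835 tilt [ 0. -0. -1.] w [-0.93 -0.77  0.51] 0.004041028706736554
top raised +y edge minus 85: [-8.75 -9.   -7.75 -7.25 -7.5  -7.25] flat: [-7.5  -7.75 -6.5  -6.75 -6.25 -6.25]
side raised +y edge minus 85: [-10.5  -11.5  -30.   -10.5  -12.    -8.75] flat: [-11.75 -13.75 -33.75 -15.5  -18.   -19.  ]
```

```bash
python3 -m inch '[{"grip":255,"tx":0,"ty":-0.12,"tz":0,"ax":0,"ay":0,"az":0},{"grip":255,"tx":0,"ty":-0.12,"tz":0,"ax":0,"ay":0,"az":0},{"grip":255,"tx":0,"ty":-0.12,"tz":0,"ax":0,"ay":0,"az":0},{"grip":255,"tx":0,"ty":-0.12,"tz":0,"ax":0,"ay":0,"az":0},{"grip":255,"tx":0,"ty":0,"tz":0,"ax":0,"ay":0,"az":0}]';python3 pl.py
```

```text
time_s: 7.12
eef_pos: [573.9, 5.7, 78.1]
tcp_rot: [-3.115, -0.401, 0.0]
wrist_force: [-0.7, -0.2, 0.4]
gripper_width: 0.003
t 7.125 local 3.491080595457559 -97.01638192901822 78.0536196162129 az needed 0.010658264671666973 tilt [-0.  0. -1.] w [-0.7  -0.2   0.36] 0.002609450499109899
top raised +y edge minus 85: [-3.   -2.75 -2.5  -1.75 -2.   -2.  ] flat: [-3.75 -3.25 -2.   -1.5  -1.25 -0.75]
side raised +y edge minus 85: [ -4.25  -4.5  -24.    -2.75  -2.75  -0.5 ] flat: [ -5.75  -7.   -27.5   -7.25  -9.5  -10.25]
```

```bash
python3 -m inch '[{"grip":255,"tx":0,"ty":-0.05,"tz":0,"ax":0,"ay":0,"az":0},{"grip":255,"tx":0,"ty":-0.05,"tz":0,"ax":0,"ay":0,"az":0},{"grip":255,"tx":0,"ty":-0.05,"tz":0,"ax":0,"ay":0,"az":0},{"grip":255,"tx":0,"ty":0,"tz":0,"ax":0,"ay":0,"az":0},{"grip":255,"tx":0,"ty":0,"tz":0,"ax":0,"ay":0,"az":0}]';python3 pl.py
```

```text
time_s: 7.95
eef_pos: [573.7, 6.5, 78.0]
tcp_rot: [3.116, 0.401, 0.0]
wrist_force: [-0.3, -0.7, -0.1]
gripper_width: 0.006
t 7.95 local 3.427289095775489 -96.18922916980259 78.04269742248731 az needed -0.017818950866521674 tilt [ 0. -0. -1.] w [-0.27 -0.73 -0.12] 0.0063243606758580356
top raised +y edge minus 85: [-1.5  -2.75 -2.   -1.75 -2.   -2.  ] flat: [-2.   -1.25 -1.5  -1.25 -1.   -0.75]
side raised +y edge minus 85: [ -5.25  -2.5  -21.    -0.5    2.75   5.  ] flat: [ -5.75  -3.75 -23.75  -4.25  -2.75  -3.  ]
```

```bash
python3 -m inch '[{"grip":255,"tx":0,"ty":0.2,"tz":0,"ax":0,"ay":0,"az":0},{"grip":255,"tx":0,"ty":0.8,"tz":0,"ax":0,"ay":0,"az":0},{"grip":255,"tx":0,"ty":2,"tz":0,"ax":0,"ay":0,"az":0},{"grip":255,"tx":0,"ty":2,"tz":-2,"ax":0,"ay":0,"az":0},{"grip":255,"tx":0,"ty":3,"tz":-4,"ax":0,"ay":0,"az":0}]'; python3 -m inch '[{"grip":255,"tx":-2,"ty":4,"tz":-4,"ax":0,"ay":0,"az":0},{"grip":255,"tx":-2,"ty":4,"tz":-3,"ax":0,"ay":0,"az":0},{"grip":255,"tx":-2,"ty":4,"tz":-2,"ax":0,"ay":0,"az":0},{"grip":255,"tx":-2,"ty":4,"tz":0,"ax":0,"ay":0,"az":0},{"grip":255,"tx":-2,"ty":4,"tz":0,"ax":0,"ay":0,"az":0}]';python3 pl.py; python3 - <<'E'
from station import bot
import cv2
a=bot.read_camera('top')['color'][:,:,::-1];b=bot.read_camera('side')['color'][:,:,::-1]
cv2.imwrite('pics/end.png',cv2.hconcat([cv2.resize(a[200:350,180:365],(395,600),interpolation=2) if 0 else cv2.resize(a[200:350,180:365],(400,324),interpolation=2),cv2.resize(b[170:290,240:388],(400,324),interpolation=2)]))
cv2.imwrite('pics/topend.png',a)
E
```

```text
time_s: 8.78
eef_pos: [592.6, -72.4, 136.9]
tcp_rot: [-3.115, -0.401, 0.006]
wrist_force: [0.9, -0.0, 0.4]
gripper_width: 0.003
time_s: 9.4
eef_pos: [546.8, -293.1, 228.6]
tcp_rot: [3.115, 0.398, 0.001]
wrist_force: [-0.9, 0.4, 0.3]
gripper_width: 0.007
t 9.4 local -98.41760173114515 -379.1909818892548 228.57448050171 az needed -0.11782321734322722 tilt [ 0. -0. -1.] w [-0.88  0.4   0.29] 0.00749584704552655
top raised +y edge minus 85: [-1.5  -1.25 -2.   -1.75 -2.   -2.  ] flat: [-2.   -1.25 -1.5  -1.25 -1.   -0.75]
side raised +y edge minus 85: [ -5.25  -2.5  -21.    -0.5    2.75   5.  ] flat: [ -5.75  -4.   -23.75  -4.25  -2.75  -3.  ]
```

View pics/end.png

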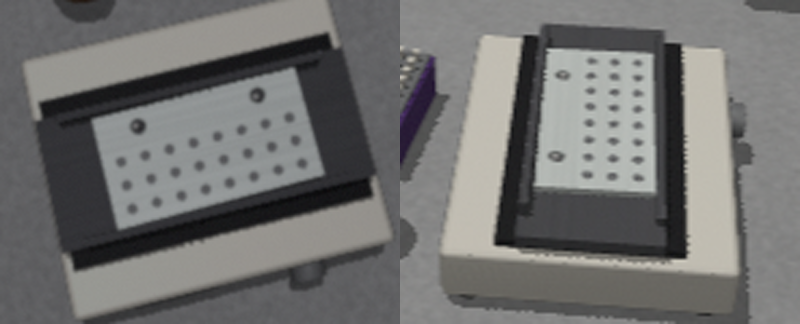

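View pics/topend.png

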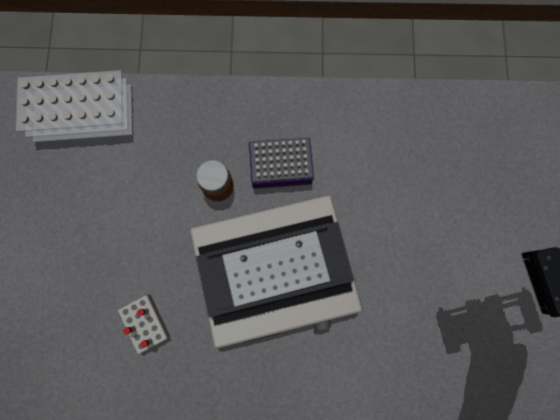

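Both pin tops now show inside the holes, at about (244,258) and (299,244) px in the top view. The plate lies parallel to the rails, and the jar, tip box and rack haven't moved. The hand is far right at about (550,280). Handing in.

```bash
python3 -c "
from station import bot
print(bot.finish_job())"
```

```text
the job is handed in; nothing more can be done
None
```

The plate has dropped over both locating pins and appears to lie flat on the platform. I handed the job in after about 10 s of the 35 s allowed; no verdict is reported.

**What I did:** I measured the plate about 23 mm off seat toward −y in the top view. With the shut fingertips 3 mm above the platform floor, I pushed its −y end along the channel at 15 mm/s or less. For the last few millimetres I went slower, until it dropped. I then backed the hand out and raised it to 229 mm, well clear of everything. Wrist force readings stayed around 1 N, which is sensor noise.

**Last checks:**
- **Seating:** both pin tops are visible inside the holes.
- **Position:** the plate's edge fits the flat height in both cameras, about 1.3 mm short of centre in the top view, inside the 4 mm limit.
- **Surroundings:** the jar, tip box and tube rack look unmoved in the before and after top views.

**Disagreements:**
- **Side camera:** it reads about 2.5 mm further toward −y than the top camera, and did so from the start. I took this as calibration error. Its uncorrected reading is about 3–4 mm short, close to the limit.
- **Bad readings:** one of its six sample lines landed on a well rather than the edge, and another was an outlier near the edge. I ignored both.

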